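Sort full and empty gift tins by weight

TASK

Two of the four identical gift tins hold a glass paperweight and two are empty display tins: lift each one to feel its weight. Stand both full tins upright on the long narrow tray and both empty ones upright on the broad tray, each wholly on its tray and none on top of another. Do not tip any tin over, and leave the bell and the soaps where they are.

Things in the scene. Friction and masses are not known exactly. Their poses are not given: they have to be found in the camera images.
- tin_1: One of four identical closed round tins of bare metal with a plain pale paper band, 62 mm across the body, 64 mm across the lid, 60 mm tall; the lid is fixed. Two of the four hold a heavy glass paperweight (whole tin about 350 to 520 g), two are empty (about 80 to 135 g); which is which changes every time and cannot be seen. The paperweight has a few millimetres of play inside. Grasp round the side, from above. Origin: centre of the underside; z up the tin's axis.
- tin_2: One of four identical closed round tins of bare metal with a plain pale paper band, 62 mm across the body, 64 mm across the lid, 60 mm tall; the lid is fixed. Two of the four hold a heavy glass paperweight (whole tin about 350 to 520 g), two are empty (about 80 to 135 g); which is which changes every time and cannot be seen. The paperweight has a few millimetres of play inside. Grasp round the side, from above. Origin: centre of the underside; z up the tin's axis.
- tin_3: One of four identical closed round tins of bare metal with a plain pale paper band, 62 mm across the body, 64 mm across the lid, 60 mm tall; the lid is fixed. Two of the four hold a heavy glass paperweight (whole tin about 350 to 520 g), two are empty (about 80 to 135 g); which is which changes every time and cannot be seen. The paperweight has a few millimetres of play inside. Grasp round the side, from above. Origin: centre of the underside; z up the tin's axis.
- tin_4: One of four identical closed round tins of bare metal with a plain pale paper band, 62 mm across the body, 64 mm across the lid, 60 mm tall; the lid is fixed. Two of the four hold a heavy glass paperweight (whole tin about 350 to 520 g), two are empty (about 80 to 135 g); which is which changes every time and cannot be seen. The paperweight has a few millimetres of play inside. Grasp round the side, from above. Origin: centre of the underside; z up the tin's axis.
- long_tray: Long narrow printed glass tray, 108 mm (its x) by 176 mm (its y), 8 mm thick, fixed to the table, flat top, no rim; lies left or right of the tins. Room for two tins side by side along its y. Origin: centre of the underside; top 8 mm above it.
- broad_tray: Broad, nearly square printed glass tray, 162 mm (its x) by 186 mm (its y), 8 mm thick, fixed to the table, flat top, no rim; lies on the other side of the tins. Origin: centre of the underside; top 8 mm above it.
- soap_1: Wrapped soap bar, 52 x 78 x 26 mm, lying on the table behind the tins; stays there. Origin: centre of the underside.
- soap_2: Wrapped soap bar, 52 x 78 x 26 mm, lying on the table behind the tins; stays there. Origin: centre of the underside.
- counter_bell: Brass counter bell, 82 mm across, 61 mm tall, behind the tins; stays there. Origin: centre of the underside.
Mind the look-alikes: they are no part of the job. What is shaped like the tin_1 but pink is not meant.

How it is judged (in metres and radians):
At the end, for the whole second after the job is handed in: Each full tin stands on the long tray (bearing on it with over 2.3 N), each empty one on the broad tray (0.4 to 2.3 N), each tin's centre at least about 12 mm inside the tray's edges, upright within 0.12 rad, released, at rest (under 0.02 m/s) (((contact force between tin_1 and long_tray above 2.3 N and x of tin_1 in the frame of long_tray between -0.042 and 0.042 m and y of tin_1 in the frame of long_tray between -0.076 and 0.076 m) or (contact force between tin_1 and broad_tray between 0.4 and 2.3 N and x of tin_1 in the frame of broad_tray between -0.068 and 0.068 m and y of tin_1 in the frame of broad_tray between -0.082 and 0.082 m)) and angle between each of tin_1, tin_2, tin_3, tin_4's own z axis and vertical below 0.12 rad and linear speed of each of tin_1, tin_2, tin_3, tin_4 below 0.02 m/s and ((contact force between tin_2 and long_tray above 2.3 N and x of tin_2 in the frame of long_tray between -0.042 and 0.042 m and y of tin_2 in the frame of long_tray between -0.076 and 0.076 m) or (contact force between tin_2 and broad_tray between 0.4 and 2.3 N and x of tin_2 in the frame of broad_tray between -0.068 and 0.068 m and y of tin_2 in the frame of broad_tray between -0.082 and 0.082 m)) and ((contact force between tin_3 and long_tray above 2.3 N and x of tin_3 in the frame of long_tray between -0.042 and 0.042 m and y of tin_3 in the frame of long_tray between -0.076 and 0.076 m) or (contact force between tin_3 and broad_tray between 0.4 and 2.3 N and x of tin_3 in the frame of broad_tray between -0.068 and 0.068 m and y of tin_3 in the frame of broad_tray between -0.082 and 0.082 m)) and ((contact force between tin_4 and long_tray above 2.3 N and x of tin_4 in the frame of long_tray between -0.042 and 0.042 m and y of tin_4 in the frame of long_tray between -0.076 and 0.076 m) or (contact force between tin_4 and broad_tray between 0.4 and 2.3 N and x of tin_4 in the frame of broad_tray between -0.068 and 0.068 m and y of tin_4 in the frame of broad_tray between -0.082 and 0.082 m))); the robot touches nothing.
It fails at once if a tin is tipped over (more than 0.7 rad) (angle between any of tin_1, tin_2, tin_3, tin_4's own z axis and vertical above 0.7 rad).
It fails at once if the bell or a soap bar is moved more than 30 mm (distance of any of soap_1, soap_2, counter_bell from where it was at the start of the episode above 0.03 m).
It also fails if it takes over 72 s, if anything falls off the work surface, if the arm or the gripper's body presses on something with over 40 N, if the wrist force passes 120 N, or if a joint passes its speed limit or range.

ROBOT

A 6-joint arm with a two-finger parallel gripper is mounted at the origin on a cart in front of the work surface, level with it; the furniture and walls round the work are solid. World frame = base frame: x ahead of the robot, y to its left, z up, the work surface at z = 0. Lengths are in mm, angles in rad, forces in N, time in s.
With the tool pointing down it reaches from about 250 to 775 mm from the base axis. Payload 8.9 kg.
Tool frame: the origin (TCP) lies at the very end of the fingers, on their centre line; the grasp point (between the pads) lies 19 mm behind it; y points along the fingers, z is the direction in which the jaws open and shut, and the axes are right-handed (so a half turn about y gives the same grasp; the last joint's range is limited). The gripper opens to 85 mm and grips with 20 to 120 N. Pads are 22 mm wide; open, the fingers measure 114 mm over their backs; the gripper's body (76 mm by 85 mm) begins 54 mm behind the grasp point. The pads swing forward as they close: fully open they stand 13 mm farther back than shut.
Start: joints at [-1.467, 0.291, -0.153, 1.127, 0, 1.431], TCP at [126.223, -509.599, 192.905] pointing down, gripper open.
Joint ranges: [-2.52, 2.52], [-0.91, 1.74], [-1.3, 1.37], [-1.96, 2.02], [-1.52, 1.47], [-3.14, 3.14]. Speed limits (rad/s): [2.22, 2.22, 2.79, 3.14, 3.14, 3.14].

INTERFACE

Orientations are given as a unit quaternion [w, x, y, z].
In Python, from plant import env gives the robot as it stands.
- The arm moves only by the tool send_rows, never from a script. Its argument "deltas" is a list that holds one entry, the list of rows, each a list of 7 numbers: the turn, a rotation vector about the tool's x, y, z in degrees, then the shift along the tool's x, y, z in m, then the closure in counts, from 0 (fully open) to 255 (shut). In form: [[[rx, ry, rz, x, y, z, jaw], ...]]. A call has 1 to 20 rows; each row shifts and turns the pose as measured when the row begins, along the tool's axes as they then stand; what a row does not reach is not made up. A row lasts 1/12 s, in which the tool goes at most 41.7 mm and 7.16 degrees, less where a joint would pass 70% of its speed; a pose out of reach is approached as far as the arm can. A call with a gripper value outside its range is refused whole. The fingers move at their own pace and stop on an object; the grip force is fixed at half the most. Time passes only in rows, so rows that do not move let the fingers close. It gives the time, the measured TCP pose, the force and the opening at its end, in the units of the state.
- env.get_state(): the state, without advancing time (a new reading comes with each control period).
- env.read_camera(name): name is "scene" or "top" or "wrist"; returns a dict with "frame" (384x512x3 uint8, red, green, blue), "fov_y" (degrees; the focal length in pixels is half the picture's height over the tangent of half this angle, whatever the lens; pixels are square), "cx", "cy" (the principal point, pixels), "k1" (the pictures are not rectified: a ray, as slopes to the right and down, at radius r is drawn at 1 + k1 r^2 times it, then the intrinsics apply), "R" (3x3) and "t" (3): a world point X has camera coordinates R X + t. Camera axes: x right, y down, z forward; pixel columns grow to the right and rows downward; lengths in mm; the calibration is good to about 2 mm. A picture is of the moment at which its call begins. There is no depth.
- env.close_job(): hands the job in, once; it reports no verdict.
The state is a dict: "t": time; "qpos": joint angles; "joint_vel": joint speeds; "joint_torque": joint torques, N m; "position": TCP position; "tcp_rot": TCP orientation; "ft_force": force on the tool from outside, world axes, zero at the start; "torque": the same for the moment, N m; "width": finger opening in mm.
Only numpy, scipy, OpenCV 4.12 (cv2) and the standard library are available. Lean on these libraries where they do the work, as an engineer would, in place of code of your own. Each camera call takes 0.05 s, during which the arm holds its last target. There are 200 camera calls.

## Working session

There is one attempt and no reset: what is moved stays moved. The work goes in short steps, Python scripts to look and compute and a tool call to move; the robot and the scene stay as the last step left them, time stands still between calls to the robot, and variables do not carry over. Pictures are saved under pics/ and viewed, about 8 in all and at most 12, crops included, and the job is handed in when it is done.

Besides the shell and the picture viewer there is one more tool, called after "Emit:" as name(argument=value, ...) on one line, values as JSON. send_rows: Moves the arm, as the interface text tells. Its arguments: {"type":"object","properties":{"deltas":{"type":"array","items":{"type":"array","items":{"type":"array","items":{"type":"number"}}}}},"required":["deltas"]}

```bash
mkdir -p pics; ls; python3 - <<'E'
from plant import env
import cv2,numpy as np
s=env.get_state();print(s)
ims=[]
for n in("top","scene"):
    c=env.read_camera(n);cv2.imwrite(f"pics/{n}0.png",c["frame"][:,:,::-1]);np.save(f"pics/{n}0.npy",c,allow_pickle=True)
    print(n,c["fov_y"],c["cx"],c["cy"],c["k1"],c["R"],c["t"])
E
```

```text
pics
{'t': 0.0, 'qpos': array([-1.46731334e+00,  2.91296064e-01, -1.54119519e-01,  1.12667448e+00,
       -1.76628884e-05,  1.43149559e+00]), 'joint_vel': array([ 1.89946167e-05, -1.25596555e-04,  3.32442113e-04, -1.86757029e-03,
       -1.29359638e-03, -4.46564414e-04]), 'joint_torque': array([ 2.36404949e-04, -5.37147582e+01,  3.31368256e+01,  1.60457689e-02,
       -3.08252129e-04,  5.38349099e-06]), 'position': array([ 126.1604502 , -509.12648347,  192.32666437]), 'tcp_rot': array([ 0.08562828, -0.08562439,  0.70236051, -0.70144563]), 'ft_force': array([-0.6882362 ,  0.08795989,  0.15536713]), 'torque': array([ 0.01271805,  0.01826499, -0.00024395]), 'width': 85.4728705396347}
top 49.90746605362804 252.73176878431207 199.45373305752398 0.046438690574981775 [[-0.00650018 -0.9998944  -0.01299731]
 [-0.9991386   0.00702689 -0.04089843]
 [ 0.04098544  0.01272027 -0.99907877]] [  12.56712902  553.15771338 1238.30112469]
scene 42.947530053839905 261.2288630682222 193.03243537927395 -0.04971565234115832 [[-0.65660247 -0.75423014  0.00317555]
 [-0.43677674  0.37680108 -0.8168519 ]
 [ 0.61489777 -0.53773398 -0.5768387 ]] [ 359.31700404  276.59780441 1017.90043837]
```

View pics/top0.png

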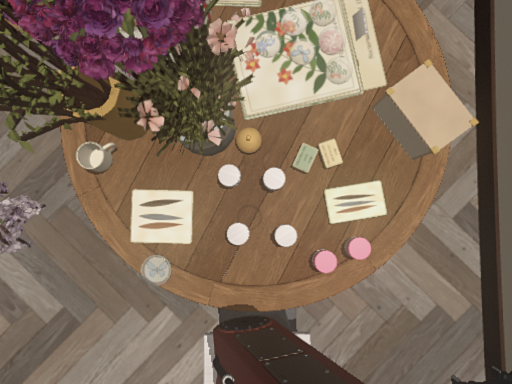

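View pics/scene0.png

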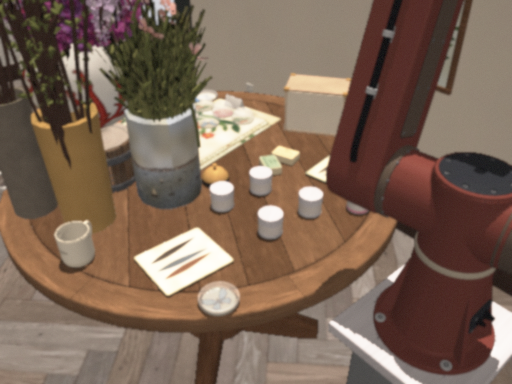

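The top view shows four pale tins at about (229,176), (274,179), (238,234) and (286,236). The look-alikes are the two pink tins at (324,261) and (358,248), plus the mug at (95,156) and the glass dish at (156,270), neither of which fits the description. The broad tray is at (162,217), the long tray at (355,202), the bell at (248,140) and the soaps at (306,157) and (330,153). The vase stands at about (208,135).

```bash
cat > h.py <<'E'
import numpy as np,cv2
from plant import env
def K(c):
    f=c["frame"].shape[0]/2/np.tan(np.radians(c["fov_y"]/2));return np.array([[f,0,c["cx"]],[0,f,c["cy"]],[0,0,1.]])
def cast(c,px,z):
    u=cv2.undistortPoints(np.array(px,float).reshape(-1,1,2),K(c),np.array([c["k1"],0,0,0,0.])).reshape(-1,2)
    R=np.array(c["R"]);t=np.array(c["t"]);o=-R.T@t
    d=np.c_[u,np.ones(len(u))]@R
    return o+d*((z-o[2])/d[:,2])[:,None]
def proj(c,X):
    return cv2.projectPoints(np.array(X,float).reshape(-1,1,3),cv2.Rodrigues(np.array(c["R"]))[0],np.array(c["t"]),K(c),np.array([c["k1"],0,0,0,0.]))[0].reshape(-1,2)
def blobs(c,seeds,lo=30,win=40,vmin=120,smax=90):
    hsv=cv2.cvtColor(c["frame"],cv2.COLOR_RGB2HSV)
    m=((hsv[...,1]<smax)&(hsv[...,2]>vmin)).astype(np.uint8)
    n,l,st,ce=cv2.connectedComponentsWithStats(m)
    out=[]
    for i in range(1,n):
        if st[i,4]>lo: out.append((i,st[i],ce[i]))
    return m,l,out
E
python3 - <<'E'
from h import *
c=np.load("pics/top0.npy",allow_pickle=True).item()
m,l,out=blobs(c,None,100)
for i,s,ce in out:
    if not(60<ce[0]<480 and 100<ce[1]<300):continue
    cn,_=cv2.findContours((l==i).astype(np.uint8),0,2);cn=max(cn,key=cv2.contourArea)
    if s[4]<700:
        (x,y),r=cv2.minEnclosingCircle(cn)
        a=cast(c,[(x,y),(x+r,y)],60);print("round",s,ce.round(1),(round(x,1),round(y,1)),a[0].round(),"diam",2*np.linalg.norm(a[1]-a[0]).round(1))
    else:
        (rc)=cv2.minAreaRect(cn);b=cv2.boxPoints(rc);w=cast(c,b,8)
        print("rect",s,b.round().tolist(),w.mean(0).round(),[np.linalg.norm(w[k]-w[k-1]).round() for k in range(4)],(w[1]-w[0]).round(), (w[2]-w[1]).round())
# others
for n,p,z in(("bell",(248,140),40),("soap",(306,157),26),("soap",(330,153),26),("pink",(324,261),60),("pink",(358,248),60),("vaseedge",(208,150),120)):print(n,cast(c,[p],z).round())
cr=c["frame"][110:310,110:400,::-1];cv2.imwrite("pics/crop1.png",cv2.resize(cr,None,fx=2.7,fy=2.7,interpolation=2))
E
```

```text
round [144 100  14  16 120] [150.2 107. ] (150.5, 107.5) [823. 306.  60.] diam 53.8
round [150 116  14  16 164] [156.5 123.2] (157.5, 123.5) [776. 286.  60.] diam 51.2
round [207 120  15  26 230] [213.6 133.1] (213.5, 132.5) [748. 122.  60.] diam 77.8
rect [292 139  51  34 958] [[288.0, 146.0], [337.0, 136.0], [343.0, 165.0], [294.0, 175.0]] [ 686. -183.    8.] [np.float64(90.0), np.float64(152.0), np.float64(90.0), np.float64(151.0)] [  28. -149.    0.] [-88. -16.   0.]
rect [ 76 141  40  29 792] [[75.0, 168.0], [76.0, 140.0], [115.0, 142.0], [114.0, 170.0]] [692. 487.   8.] [np.float64(117.0), np.float64(85.0), np.float64(117.0), np.float64(85.0)] [85. -3.  0.] [  -6. -117.    0.]
rect [ 421  154   60  124 3058] [[419.0, 156.0], [476.0, 154.0], [480.0, 277.0], [423.0, 279.0]] [ 500. -576.    8.] [np.float64(367.0), np.float64(167.0), np.float64(365.0), np.float64(165.0)] [   4. -167.    0.] [-365.   -2.    0.]
round [217 164  25  23 433] [229.1 174.9] (229.2, 175.5) [622.  77.  60.] diam 71.6
round [263 167  23  23 426] [274.  177.9] (274.0, 178.0) [613. -54.  60.] diam 68.0
rect [
[... 481 characters left out ...]
 432] [237.8 233.3] (237.6, 233.2) [454.  53.  60.] diam 68.6
round [274 224  24  23 429] [285.6 235.1] (285.5, 235.0) [448. -86.  60.] diam 69.0
round [349 236  22  24 410] [359.2 247.7] (358.5, 246.7) [ 413. -295.   60.] diam 73.2
round [314 249  23  25 405] [325.4 260.8] (324.2, 260.4) [ 374. -197.   60.] diam 72.4
rect [136 255  40  47 833] [[133.0, 272.0], [155.0, 248.0], [192.0, 282.0], [171.0, 306.0]] [322. 281.   8.] [np.float64(152.0), np.float64(96.0), np.float64(153.0), np.float64(96.0)] [ 71. -65.   0.] [-103. -113.    0.]
bell [[729.  21.  40.]]
soap [[ 679. -152.   26.]]
soap [[ 690. -224.   26.]]
pink [[ 372. -196.   60.]]
pink [[ 409. -294.   60.]]
vaseedge [[687. 131. 120.]]
```

View pics/crop1.png

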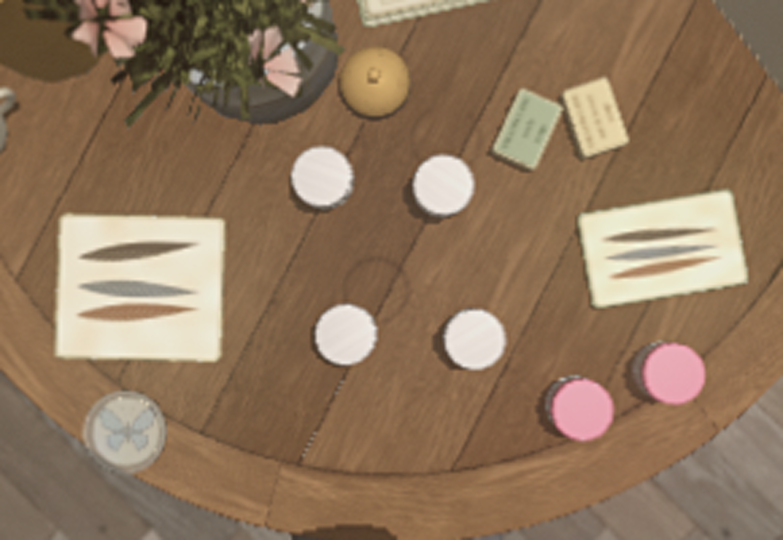

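The crop confirms four pale-lidded tins, and the pink pair on the right stays out. The measured tray sizes (164x190 and 110x178) match the description. Next I'm getting the tool axes and the shifts needed for the first tin.

```bash
cat > go.py <<'E'
import sys
from h import *
from scipy.spatial.transform import Rotation as Ro
def report(*targets):
    s=env.get_state();q=s["tcp_rot"];R=Ro.from_quat([q[1],q[2],q[3],q[0]]).as_matrix();p=s["position"]
    yaw=np.degrees(np.arctan2(R[1,2],R[0,2]))
    print("t",round(s["t"],2),"p",p.round(1),"jaw yaw",yaw.round(1),"down err",np.degrees(np.arccos(-R[2,1])).round(2),"x",R[:,0].round(2),"z",R[:,2].round(2),"F",s["ft_force"].round(2),"w",round(s["width"],1),"q",s["qpos"].round(2))
    lev=np.cross(R[:,1],[0,0,-1])@R
    print(" level rotvec deg",np.degrees(lev).round(2))
    for t in targets:
        d=np.array(t[:3])-p;print(t,"tool shift m",((R.T@d)/1000).round(4),"n rows@36",np.ceil(np.linalg.norm(d)/36))
        if len(t)>3:
            w=(t[3]-yaw+90)%180-90
            c,s_=np.cos(np.radians(t[3])),np.sin(np.radians(t[3]));
            # tool frame after the turn, keeping nearest jaw sense
            R2=Ro.from_rotvec([0,0,np.radians(w)]).as_matrix()@R
            print("   turn world deg",w.round(1),"(about tool y:",(-w).round(1),") shift after turn",((R2.T@d)/1000).round(4))
if __name__=="__main__":report(*eval(sys.argv[1]))
E
python3 go.py "[(448,-86,130,0),(448,-86,12,0)]"
```

```text
t 0.1 p [ 126.2 -509.2  192.4] jaw yaw -76.1 down err 0.07 x [-0.97 -0.24 -0.  ] z [ 0.24 -0.97 -0.  ] F [ 0.61 -0.61  0.6 ] w 85.6 q [-1.47  0.29 -0.15  1.13 -0.    1.43]
 level rotvec deg [ 0.06 -0.   -0.01]
(448, -86, 130, 0) tool shift m [-0.4141  0.0628 -0.3333] n rows@36 15.0
   turn world deg 76.1 (about tool y: -76.1 ) shift after turn [-0.4232  0.0621  0.3219]
(448, -86, 12, 0) tool shift m [-0.4141  0.1808 -0.3332] n rows@36 16.0
   turn world deg 76.1 (about tool y: -76.1 ) shift after turn [-0.4232  0.1801  0.3221]
```

Emit:
send_rows(deltas=[[[0, -7, 0, 0, 0, 0, 0], [0, -7, 0, 0, 0, 0, 0], [0, -7, 0, 0, 0, 0, 0], [0, -7, 0, 0, 0, 0, 0], [0, -7, 0, 0, 0, 0, 0], [0, -7, 0, 0, 0, 0, 0], [0, -7, 0, 0, 0, 0, 0], [0, -7, 0, 0, 0, 0, 0], [0, -7, 0, 0, 0, 0, 0], [0, -7, 0, 0, 0, 0, 0], [0, -6, 0, 0, 0, 0, 0], [0, 0, 0, -0.028, 0.002, 0.021, 0], [0, 0, 0, -0.028, 0.002, 0.021, 0], [0, 0, 0, -0.028, 0.002, 0.021, 0], [0, 0, 0, -0.028, 0.002, 0.021, 0], [0, 0, 0, -0.028, 0.002, 0.021, 0], [0, 0, 0, -0.028, 0.002, 0.021, 0], [0, 0, 0, -0.028, 0.002, 0.021, 0], [0, 0, 0, -0.028, 0.002, 0.021, 0], [0, 0, 0, -0.028, 0.002, 0.021, 0]]])

```text
t: 1.77
position: [306.8, -239.8, 169.0]
tcp_rot: [0.51, -0.505, 0.496, -0.489]
ft_force: [1.0, -0.6, -0.1]
width: 85.4
```

```bash
python3 go.py "[(448,-86,130,0),(448,-86,12,0)]"
```

```text
t 1.77 p [ 306.8 -239.8  169. ] jaw yaw 1.8 down err 0.65 x [ 0.03 -1.   -0.01] z [ 1.    0.03 -0.  ] F [ 1.04 -0.58 -0.05] w 85.4 q [-0.86  0.06 -0.51  1.02  0.01  0.68]
 level rotvec deg [ 0.13  0.   -0.64]
(448, -86, 130, 0) tool shift m [-0.1489  0.0403  0.1459] n rows@36 6.0
   turn world deg -1.8 (about tool y: 1.8 ) shift after turn [-0.1534  0.0404  0.1412]
(448, -86, 12, 0) tool shift m [-0.1476  0.1583  0.1462] n rows@36 8.0
   turn world deg -1.8 (about tool y: 1.8 ) shift after turn [-0.1521  0.1584  0.1415]
```

Emit:
send_rows(deltas=[[[0, 0, -0.6, -0.025, 0.007, 0.0243, 0], [0, 1.8, 0, -0.025, 0.007, 0.0243, 0], [0, 0, 0, -0.025, 0.007, 0.0243, 0], [0, 0, 0, -0.025, 0.007, 0.0243, 0], [0, 0, 0, -0.025, 0.007, 0.0238, 0], [0, 0, 0, -0.025, 0.005, 0.0235, 0], [0, 0, 0, 0, 0, 0, 0], [0, 0, 0, 0, 0, 0, 0]]])

```text
t: 2.43
position: [456.9, -72.8, 126.1]
tcp_rot: [-0.501, 0.501, -0.499, 0.498]
ft_force: [-0.3, 0.0, -0.0]
width: 85.3
```

```bash
python3 go.py "[(448,-86,12,0)]"; python3 - <<'E'
from h import *
c=env.read_camera("wrist");cv2.imwrite("pics/w1.png",c["frame"][:,:,::-1]);print(proj(c,[(448,-86,60),(448,-86,0),(454,53,60)]))
E
```

```text
t 2.43 p [456.9 -72.8 126.1] jaw yaw 0.3 down err 0.11 x [ 0. -1. -0.] z [ 1.  0. -0.] F [-0.29  0.   -0.04] w 85.3 q [-0.32  0.23 -0.42  0.92  0.    1.25]
 level rotvec deg [ 0.11  0.   -0.04]
(448, -86, 12, 0) tool shift m [ 0.0133  0.1141 -0.0088] n rows@36 4.0
   turn world deg -0.3 (about tool y: 0.3 ) shift after turn [ 0.0133  0.1141 -0.0087]
[[248.97671224 204.67554475]
 [250.74672571 187.14195312]
 [255.56872658  43.26051035]]
```

View pics/w1.png

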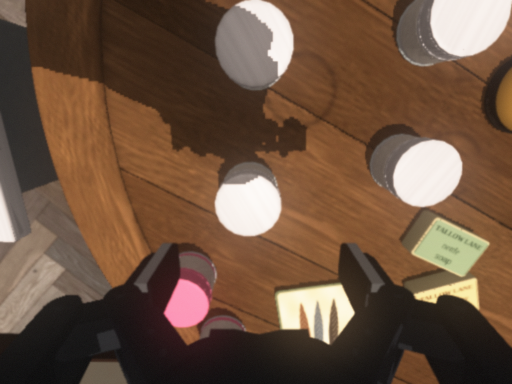

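The wrist view puts the tin D lid at (248,203), within 2 px of the predicted (249,205). I'm descending onto it.

Emit:
send_rows(deltas=[[[0, 0, 0, 0.0133, 0.0, -0.009, 0], [0, 0, 0, 0, 0, 0, 0], [0, 0, 0, 0, 0.03, 0, 0], [0, 0, 0, 0, 0.03, 0, 0], [0, 0, 0, 0, 0.02, 0, 0], [0, 0, 0, 0, 0.015, 0, 0], [0, 0, 0, 0, 0, 0, 0]]])

```text
t: 3.07
position: [446.8, -92.1, 30.4]
tcp_rot: [-0.499, 0.498, -0.5, 0.503]
ft_force: [-0.5, 0.0, -0.4]
width: 85.6
```

```bash
python3 go.py "[(448,-86,12,0)]"
```

```text
t 3.07 p [446.8 -92.1  30.4] jaw yaw -0.3 down err 0.22 x [-0.01 -1.    0.  ] z [ 1.   -0.01  0.  ] F [-0.47  0.04 -0.43] w 85.6 q [-0.36  0.33 -0.58  0.66  0.    1.21]
 level rotvec deg [-0.21  0.    0.06]
(448, -86, 12, 0) tool shift m [-0.0061  0.0184  0.001 ] n rows@36 1.0
   turn world deg 0.3 (about tool y: -0.3 ) shift after turn [-0.0061  0.0184  0.0011]
```

Emit:
send_rows(deltas=[[[0, 0, 0, -0.005, 0.01, 0.001, 0], [0, 0, 0, 0, 0.006, 0, 0], [0, 0, 0, 0, 0, 0, 0], [0, 0, 0, 0, 0, 0, 255], [0, 0, 0, 0, 0, 0, 255], [0, 0, 0, 0, 0, 0, 255], [0, 0, 0, 0, 0, 0, 255], [0, 0, 0, 0, 0, 0, 255], [0, 0, 0, 0, 0, 0, 255], [0, 0, 0, 0, 0, 0, 255]]])

```text
t: 3.9
position: [449.5, -91.6, 23.9]
tcp_rot: [-0.498, 0.496, -0.499, 0.507]
ft_force: [0.5, -0.4, -0.2]
width: 1.0
```

```bash
python3 go.py "[(448,-86,12,0)]"
```

```text
t 3.9 p [449.5 -91.6  23.9] jaw yaw -0.7 down err 0.65 x [-0.01 -1.    0.01] z [ 1.   -0.01  0.01] F [ 0.47 -0.4  -0.24] w 1.0 q [-0.36  0.34 -0.59  0.63 -0.    1.22]
 level rotvec deg [-0.58 -0.    0.3 ]
(448, -86, 12, 0) tool shift m [-0.0057  0.0118 -0.0017] n rows@36 1.0
   turn world deg 0.7 (about tool y: -0.7 ) shift after turn [-0.0057  0.0118 -0.0016]
```

```bash
python3 - <<'E'
from h import *
a=env.read_camera("wrist");b=env.read_camera("top")
np.save("pics/top2.npy",b,allow_pickle=True)
w=np.hstack([a["frame"],cv2.resize(b["frame"][110:310,110:400],(557,384))]);w=cv2.resize(w,(800,287))
cv2.imwrite("pics/v2.png",w[:,:,::-1])
E
```

```text
(no output)
```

View pics/v2.png

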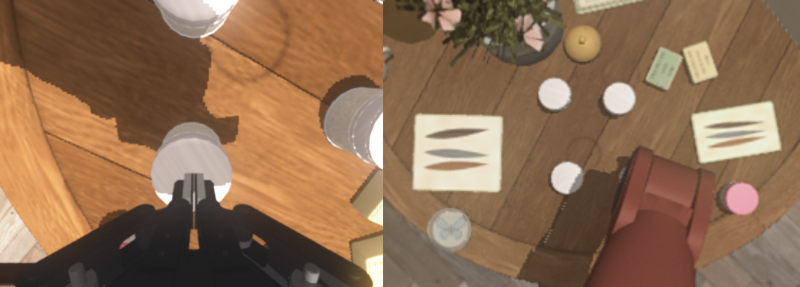

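```bash
python3 go.py "[]"; python3 - <<'E'
from h import *
a=env.read_camera("wrist")
print("C",(-a["R"].T@a["t"]).round(1))
p=env.get_state()["position"]
print("proj D orig lid/bottom",proj(a,[(448,-86,60),(448,-86,0)]).round(),"tcp",proj(a,[p]).round())
f=a["frame"];h=cv2.cvtColor(f,cv2.COLOR_RGB2HSV)
m=((h[...,1]<60)&(h[...,2]>110)).astype(np.uint8)
n,l,st,ce=cv2.connectedComponentsWithStats(m)
for i in range(1,n):
    if st[i,4]>300:print(st[i],ce[i].round())
cv2.imwrite("pics/v3.png",cv2.resize(f[130:384,130:390,::-1],None,fx=2.3,fy=2.3))
E
```

```text
t 4.0 p [449.3 -91.6  23.5] jaw yaw -0.7 down err 0.62 x [-0.01 -1.    0.01] z [ 1.   -0.01  0.01] F [-0.27  0.34 -0.45] w -0.3 q [-0.36  0.34 -0.59  0.63 -0.    1.22]
 level rotvec deg [-0.54 -0.    0.29]
C [448.6 -13.7 205. ]
proj D orig lid/bottom [[256. 235.]
 [256. 201.]] tcp [[258. 219.]]
[ 206    0  113   52 4048] [261.  21.]
[ 433  116   79  111 6384] [478. 166.]
[ 202  163  108  111 8229] [255. 218.]
[   0  269   49   83 2531] [ 18. 317.]
[494 270  18  31 324] [505. 288.]
[490 342  22  42 704] [502. 362.]
```

View pics/v3.png

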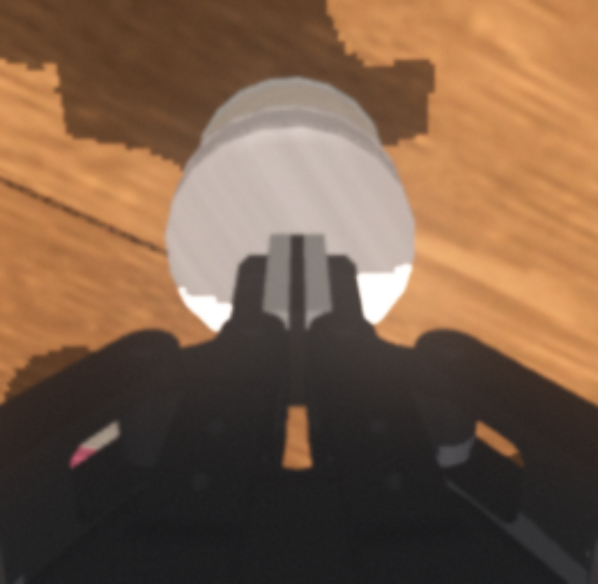

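```bash
python3 - <<'E'
from h import *
a=env.read_camera("wrist");print("f",K(a)[0,0])
p=env.get_state()["position"]
for dz in(0,15,30,40,50,60):
    print(dz,proj(a,[p+[0,0,dz],p+[0,11,dz]]).round().tolist())
b=env.read_camera("scene")
f=b["frame"].copy()
pts=proj(b,[p,p+[0,0,40]]);print(pts.round(),proj(b,[(448,-86,60),(448,-86,0)]).round())
x,y=pts[0].astype(int)
cr=cv2.resize(f[max(0,y-90):y+70,x-100:x+100],None,fx=4,fy=3.75)[...,::-1].copy()
print("crop origin",x-100,max(0,y-90))
cv2.imwrite("pics/s3.png",cv2.resize(cr,(750,600)))
E
```

```text
f 274.8974448954539
0 [[258.0, 219.0], [258.0, 204.0]]
15 [[258.0, 228.0], [258.0, 212.0]]
30 [[258.0, 238.0], [258.0, 222.0]]
40 [[258.0, 246.0], [258.0, 229.0]]
50 [[259.0, 255.0], [258.0, 237.0]]
60 [[259.0, 265.0], [259.0, 246.0]]
[[310. 203.]
 [311. 191.]] [[310. 193.]
 [309. 211.]]
crop origin 210 113
```

View pics/s3.png

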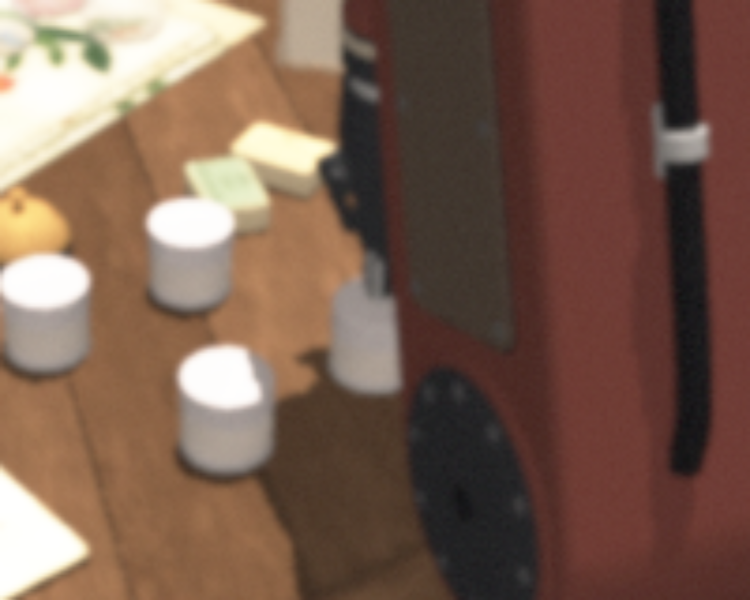

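The scene view shows the shut fingertips resting on the lid at about (309,192), which is z≈60, while the state reads TCP z=23.5. So the real fingertips end about 37 mm above the reported TCP. I'm backing off, opening, and checking that offset before going lower.

Emit:
send_rows(deltas=[[[0, 0, 0, 0, -0.02, 0, 255], [0, 0, 0, 0, -0.02, 0, 0], [0, 0, 0, 0, 0, 0, 0], [0.6, 0, -0.3, -0.004, 0, -0.001, 0], [0, 0, 0, 0, 0, 0, 0], [0, 0, 0, 0, 0, 0, 0], [0, 0, 0, 0, 0, 0, 0]]])

```text
t: 4.73
position: [444.9, -85.6, 61.1]
tcp_rot: [-0.498, 0.495, -0.497, 0.509]
ft_force: [-0.0, -0.4, -0.2]
width: 72.3
```

```bash
python3 go.py "[(448,-86,-28,0)]"; python3 - <<'E'
from h import *
a=env.read_camera("wrist");s=env.get_state();p=s["position"];q=s["tcp_rot"]
from scipy.spatial.transform import Rotation as Ro
R=Ro.from_quat([q[1],q[2],q[3],q[0]]).as_matrix()
print("cam-TCP world",(-a["R"].T@a["t"]-p).round(1),"tool",(R.T@(-a["R"].T@a["t"]-p)).round(1), "q",s["qpos"])
f=a["frame"];h=cv2.cvtColor(f,cv2.COLOR_RGB2HSV)
m=((h[...,1]<60)&(h[...,2]>110)).astype(np.uint8)
n,l,st,ce=cv2.connectedComponentsWithStats(m)
for i in range(1,n):
    if st[i,4]>1500:print(st[i],ce[i].round())
print(proj(a,[(448,-86,60),(448-32,-86,60),(448+32,-86,60),(448,-86-32,60)]).round().tolist())
E
```

```text
t 4.73 p [444.9 -85.6  61.1] jaw yaw -0.7 down err 0.96 x [-0.01 -1.    0.01] z [ 1.   -0.01  0.01] F [-0.04 -0.38 -0.24] w 72.3 q [-0.35  0.27 -0.57  0.72 -0.    1.23]
 level rotvec deg [-0.83 -0.    0.48]
(448, -86, -28, 0) tool shift m [-0.0004  0.0892  0.0018] n rows@36 3.0
   turn world deg 0.7 (about tool y: -0.7 ) shift after turn [-0.0004  0.0892  0.0018]
cam-TCP world [ -1.5  78.5 181.4] tool [-7.700e+01 -1.821e+02  1.000e-01] q [-0.34928817  0.27174568 -0.56518903  0.71776046 -0.00315344  1.23352688]
[ 215    0  110   67 4934] [270.  25.]
[ 438  125   74   91 4800] [484. 171.]
[ 219  177   88   82 5712] [262. 218.]
[   0  267   60   79 2537] [ 26. 309.]
[[262.0, 219.0], [218.0, 219.0], [307.0, 218.0], [263.0, 258.0]]
```

Emit:
send_rows(deltas=[[[-0.8, -0.7, 0.5, 0, 0.02, 0.002, 0], [0, 0, 0, 0, 0.02, 0, 0], [0, 0, 0, 0, 0.014, 0, 0], [0, 0, 0, 0, 0.0, 0, 0], [0, 0, 0, 0, 0.0, 0, 0]]])

```text
t: 5.2
position: [447.0, -85.8, 4.2]
tcp_rot: [0.5, -0.5, 0.5, -0.499]
ft_force: [-0.7, 0.4, 0.6]
width: 85.6
```

```bash
python3 go.py "[(448,-86,-28,0)]"
```

```text
t 5.2 p [447.  -85.8   4.2] jaw yaw 0.1 down err 0.09 x [ 0. -1. -0.] z [ 1.  0. -0.] F [-0.66  0.38  0.62] w 85.6 q [-0.35  0.37 -0.61  0.59  0.    1.22]
 level rotvec deg [ 0.07  0.   -0.06]
(448, -86, -28, 0) tool shift m [0.0002 0.0322 0.001 ] n rows@36 1.0
   turn world deg -0.1 (about tool y: 0.1 ) shift after turn [0.0002 0.0322 0.001 ]
```

Emit:
send_rows(deltas=[[[0, 0, 0, 0, 0.012, 0.001, 0], [0, 0, 0, 0, 0.01, 0, 0], [0, 0, 0, 0, 0.006, 0, 0], [0, 0, 0, 0, 0.0, 0, 0]]])

```text
t: 5.53
position: [449.0, -86.2, -23.4]
tcp_rot: [0.5, -0.5, 0.5, -0.5]
ft_force: [0.9, 0.0, 0.0]
width: 85.3
```

Emit:
send_rows(deltas=[[[0, 0, 0, 0, 0, 0, 255], [0, 0, 0, 0, 0, 0, 255], [0, 0, 0, 0, 0, 0, 255], [0, 0, 0, 0, 0, 0, 255], [0, 0, 0, 0, 0, 0, 255]]])

```text
t: 5.95
position: [448.9, -86.2, -22.0]
tcp_rot: [0.5, -0.5, 0.5, -0.5]
ft_force: [-0.2, 0.7, -3.7]
width: 61.0
```

```bash
python3 go.py "[(448,-86,-28,0)]"
```

```text
t 5.95 p [448.9 -86.2 -22. ] jaw yaw 0.0 down err 0.02 x [ 0. -1. -0.] z [1. 0. 0.] F [-0.18  0.74 -3.7 ] w 61.0 q [-0.35  0.42 -0.63  0.52  0.    1.22]
 level rotvec deg [-0.02  0.   -0.01]
(448, -86, -28, 0) tool shift m [-0.0002  0.006  -0.0009] n rows@36 1.0
   turn world deg -0.0 (about tool y: 0.0 ) shift after turn [-0.0002  0.006  -0.0009]
```

Gripped at 61 mm. Next I lift and weigh.

Emit:
send_rows(deltas=[[[0, 0, 0, 0, -0.015, 0, 255], [0, 0, 0, 0, -0.03, 0, 255], [0, 0, 0, 0, -0.03, 0, 255], [0, 0, 0, 0, -0.015, 0, 255], [0, 0, 0, 0, 0, 0, 255], [0, 0, 0, 0, 0, 0, 255], [0, 0, 0, 0, 0, 0, 255], [0, 0, 0, 0, 0, 0, 255]]])

```text
t: 6.62
position: [445.9, -85.1, 68.9]
tcp_rot: [0.5, -0.501, 0.502, -0.498]
ft_force: [0.0, 0.8, -5.0]
width: 61.0
```

```bash
python3 go.py "[(538,-255,75,9),(505,331,75,0)]"
```

```text
t 6.62 p [445.9 -85.1  68.9] jaw yaw 0.0 down err 0.3 x [ 0. -1. -0.] z [ 1.  0. -0.] F [ 0.05  0.76 -5.03] w 61.0 q [-0.35  0.28 -0.53  0.77  0.    1.22]
 level rotvec deg [ 0.27 -0.   -0.12]
(538, -255, 75, 9) tool shift m [ 0.17   -0.0069  0.0919] n rows@36 6.0
   turn world deg 9.0 (about tool y: -9.0 ) shift after turn [ 0.1822 -0.0068  0.0644]
(505, 331, 75, 0) tool shift m [-0.4161 -0.0055  0.0594] n rows@36 12.0
   turn world deg -0.0 (about tool y: 0.0 ) shift after turn [-0.4161 -0.0055  0.0591]
```

5.0 N, so tin D is full. It goes to the far slot of the long tray.

Emit:
send_rows(deltas=[[[0, -4.5, 0, 0, 0, 0, 255], [0, -4.5, 0, 0, 0, 0, 255], [0, 0, 0, 0.02, 0, 0.005, 255], [0, 0, 0, 0.034, 0, 0.008, 255], [0, 0, 0, 0.034, 0, 0.008, 255], [0, 0, 0, 0.034, 0, 0.008, 255], [0, 0, 0, 0.034, 0, 0.008, 255], [0, 0, 0, 0.034, 0, 0.008, 255], [0, 0, 0, 0.034, 0, 0.008, 255], [0, 0, 0, 0.018, 0, 0.005, 255], [0, 0, 0, 0, 0, 0, 255], [0, 0, 0, 0, 0, 0, 255], [0, 0, 0, 0, 0, 0, 255]]])

```text
t: 7.7
position: [534.1, -317.8, 42.7]
tcp_rot: [-0.538, 0.542, -0.469, 0.443]
ft_force: [-0.9, 0.7, -4.3]
width: 61.0
```

```bash
python3 go.py "[(552,-345,-12,9)]"
```

```text
t 7.7 p [ 534.1 -317.8   42.7] jaw yaw 9.7 down err 2.14 x [ 0.17 -0.99 -0.02] z [ 0.99  0.17 -0.03] F [-0.91  0.73 -4.28] w 61.0 q [-0.65  0.62 -0.05  0.95 -0.    0.75]
 level rotvec deg [ 1.63  0.   -1.38]
(552, -345, -12, 9) tool shift m [0.0312 0.0535 0.0147] n rows@36 2.0
   turn world deg -0.7 (about tool y: 0.7 ) shift after turn [0.031  0.0535 0.015 ]
```

Emit:
send_rows(deltas=[[[1.6, 0.7, -1.4, 0.015, -0.005, 0.007, 255], [0, 0, 0, 0.014, 0, 0.007, 255], [0, 0, 0, 0, 0, 0, 255], [0, 0, 0, 0, 0, 0, 255]]])

```text
t: 8.03
position: [549.6, -338.0, 43.7]
tcp_rot: [-0.538, 0.538, -0.462, 0.456]
ft_force: [0.4, 0.3, -4.2]
width: 61.2
```

```bash
python3 go.py "[(552,-345,-12,9)]"
```

```text
t 8.03 p [ 549.6 -338.    43.7] jaw yaw 9.1 down err 0.47 x [ 0.16 -0.99 -0.01] z [ 0.99  0.16 -0.01] F [ 0.37  0.27 -4.22] w 61.2 q [-0.66  0.63 -0.01  0.93  0.    0.75]
 level rotvec deg [ 0.31 -0.   -0.35]
(552, -345, -12, 9) tool shift m [0.0076 0.0557 0.0016] n rows@36 2.0
   turn world deg -0.1 (about tool y: 0.1 ) shift after turn [0.0076 0.0557 0.0016]
```

Emit:
send_rows(deltas=[[[0.3, 0, -0.3, 0.007, 0.01, 0.002, 255], [0, 0, 0, 0, 0.018, 0, 255], [0, 0, 0, 0, 0.012, 0, 255], [0, 0, 0, 0, 0.006, 0, 255], [0, 0, 0, 0, 0, 0, 255], [0, 0, 0, 0, 0, 0, 255]]])

```text
t: 8.53
position: [550.7, -339.8, -6.9]
tcp_rot: [0.539, -0.539, 0.459, -0.456]
ft_force: [-0.4, -0.7, -3.8]
width: 61.1
```

```bash
python3 go.py "[(552,-345,-13,9)]"
```

```text
t 8.53 p [ 550.7 -339.8   -6.9] jaw yaw 9.3 down err 0.23 x [ 0.16 -0.99 -0.  ] z [ 0.99  0.16 -0.  ] F [-0.4  -0.73 -3.78] w 61.1 q [-0.67  0.68 -0.07  0.83  0.    0.74]
 level rotvec deg [ 0.12 -0.   -0.2 ]
(552, -345, -13, 9) tool shift m [0.0054 0.006  0.0005] n rows@36 1.0
   turn world deg -0.3 (about tool y: 0.3 ) shift after turn [0.0054 0.006  0.0005]
```

Emit:
send_rows(deltas=[[[0, 0, 0, 0.008, 0.003, 0, 255], [0, 0, 0, 0, 0.004, 0, 255], [0, 0, 0, 0, 0.004, 0, 255], [0, 0, 0, 0, 0.0, 0, 255]]])

```text
t: 8.87
position: [553.3, -348.6, -14.0]
tcp_rot: [0.54, -0.539, 0.458, -0.457]
ft_force: [0.7, -0.6, -3.9]
width: 60.9
```

```bash
python3 go.py "[(552,-345,-13,9)]"
```

```text
t 8.87 p [ 553.3 -348.6  -14. ] jaw yaw 9.4 down err 0.09 x [ 0.16 -0.99 -0.  ] z [0.99 0.16 0.  ] F [ 0.67 -0.57 -3.92] w 60.9 q [-0.67  0.7  -0.05  0.82  0.    0.73]
 level rotvec deg [-0.03 -0.   -0.08]
(552, -345, -13, 9) tool shift m [-0.0038 -0.001  -0.0007] n rows@36 1.0
   turn world deg -0.4 (about tool y: 0.4 ) shift after turn [-0.0038 -0.001  -0.0007]
```

Emit:
send_rows(deltas=[[[0, 0, 0, -0.002, 0.002, 0, 255], [0, 0, 0, 0, 0.002, 0, 255], [0, 0, 0, 0, 0, 0, 255]]])

```text
t: 9.12
position: [554.0, -348.1, -14.2]
tcp_rot: [0.539, -0.539, 0.456, -0.459]
ft_force: [-0.3, 0.1, -4.7]
width: 60.9
```

```bash
python3 go.py "[(552,-345,-13,9)]"
```

```text
t 9.12 p [ 554.  -348.1  -14.2] jaw yaw 9.3 down err 0.21 x [ 0.16 -0.99  0.  ] z [0.99 0.16 0.  ] F [-0.34  0.08 -4.66] w 60.9 q [-0.67  0.7  -0.06  0.81  0.    0.73]
 level rotvec deg [-0.17 -0.    0.13]
(552, -345, -13, 9) tool shift m [-0.0034 -0.0012 -0.0014] n rows@36 1.0
   turn world deg -0.3 (about tool y: 0.3 ) shift after turn [-0.0034 -0.0012 -0.0015]
```

Emit:
send_rows(deltas=[[[0, 0, 0, 0, 0.004, 0, 255], [0, 0, 0, 0, 0.004, 0, 255], [0, 0, 0, 0, 0, 0, 255]]])

```text
t: 9.37
position: [555.1, -349.1, -14.2]
tcp_rot: [-0.539, 0.539, -0.455, 0.461]
ft_force: [0.3, -0.5, -4.7]
width: 60.9
```

```bash
python3 go.py "[(552,-345,-13,9)]"
```

```text
t 9.37 p [ 555.1 -349.1  -14.2] jaw yaw 9.3 down err 0.52 x [ 0.16 -0.99  0.01] z [0.99 0.16 0.01] F [ 0.32 -0.48 -4.72] w 60.9 q [-0.67  0.69 -0.06  0.8  -0.    0.74]
 level rotvec deg [-0.34 -0.    0.4 ]
(552, -345, -13, 9) tool shift m [-0.0046 -0.0012 -0.0024] n rows@36 1.0
   turn world deg -0.3 (about tool y: 0.3 ) shift after turn [-0.0046 -0.0012 -0.0024]
```

z is blocked at the expected -14, so the tin is standing on the tray. I'm releasing and going up.

Emit:
send_rows(deltas=[[[0, 0, 0, 0, 0, 0, 0], [0, 0, 0, 0, 0, 0, 0], [0, 0, 0, 0, 0, 0, 0], [0, 0, 0, 0, 0, 0, 0], [0, 0, 0, 0, 0, 0, 0], [-0.3, 0, 0.4, 0, -0.02, 0, 0], [0, 0, 0, 0, -0.03, 0, 0], [0, 0, 0, 0, -0.03, 0, 0], [0, 0, 0, 0, 0, 0, 0], [0, 0, 0, 0, 0, 0, 0]]])

```text
t: 10.2
position: [554.7, -348.9, 65.3]
tcp_rot: [0.539, -0.539, 0.459, -0.457]
ft_force: [-0.7, 0.3, -0.5]
width: 85.6
```

```bash
python3 go.py "[(613,-54,60,0),(622,77,60,0),(454,53,60,0)]"
```

```text
t 10.2 p [ 554.7 -348.9   65.3] jaw yaw 9.3 down err 0.13 x [ 0.16 -0.99 -0.  ] z [ 0.99  0.16 -0.  ] F [-0.75  0.26 -0.52] w 85.6 q [-0.67  0.63  0.04  0.98  0.    0.74]
 level rotvec deg [ 0.05  0.   -0.12]
(613, -54, 60, 0) tool shift m [-0.2816  0.0058  0.1052] n rows@36 9.0
   turn world deg -9.3 (about tool y: 9.3 ) shift after turn [-0.2949  0.0058  0.0583]
(622, 77, 60, 0) tool shift m [-0.4094  0.006   0.1352] n rows@36 12.0
   turn world deg -9.3 (about tool y: 9.3 ) shift after turn [-0.4259  0.0061  0.0673]
(454, 53, 60, 0) tool shift m [-0.4129  0.0062 -0.0345] n rows@36 12.0
   turn world deg -9.3 (about tool y: 9.3 ) shift after turn [-0.4019  0.0062 -0.1007]
```

Emit:
send_rows(deltas=[[[0, 0, 0, -0.02, -0.003, 0.007, 0], [0, 0, 0, -0.034, -0.002, 0.0125, 0], [0, 0, 0, -0.034, -0.002, 0.0125, 0], [0, 0, 0, -0.034, -0.002, 0.0125, 0], [0, 0, 0, -0.034, -0.002, 0.0125, 0], [0, 0, 0, -0.034, -0.002, 0.0125, 0], [0, 0, 0, -0.034, -0.002, 0.0125, 0], [0, 0, 0, -0.03, -0.002, 0.011, 0], [0, 0, 0, -0.01, 0, 0.004, 0], [0, 0, 0, 0, 0, 0, 0], [0, 0, 0, 0, 0, 0, 0]]])

```text
t: 11.12
position: [607.8, -63.0, 74.1]
tcp_rot: [-0.537, 0.539, -0.461, 0.457]
ft_force: [-0.8, -0.7, -0.4]
width: 85.1
```

```bash
python3 go.py "[(613,-54,-25,9)]"
```

```text
t 11.12 p [607.8 -63.   74.1] jaw yaw 9.1 down err 0.4 x [ 0.16 -0.99 -0.  ] z [ 0.99  0.16 -0.01] F [-0.84 -0.75 -0.36] w 85.1 q [-0.22  0.54 -0.09  0.95  0.    1.19]
 level rotvec deg [ 0.35  0.   -0.19]
(613, -54, -25, 9) tool shift m [-0.0077  0.0991  0.0072] n rows@36 3.0
   turn world deg -0.1 (about tool y: 0.1 ) shift after turn [-0.0077  0.0991  0.0072]
```

Emit:
send_rows(deltas=[[[0.3, 0, -0.2, -0.006, 0.01, 0.006, 0], [0, 0, 0, 0, 0.01, 0, 0], [0, 0, 0, 0, 0, 0, 0], [0, 0, 0, 0, 0, 0, 0]]])

```text
t: 11.45
position: [611.5, -61.2, 51.5]
tcp_rot: [-0.536, 0.538, -0.46, 0.46]
ft_force: [-0.2, -0.4, -0.3]
width: 85.2
```

```bash
python3 go.py "[(613,-54,-25,9)]"; python3 - <<'E'
from h import *
a=env.read_camera("wrist")
f=a["frame"];h=cv2.cvtColor(f,cv2.COLOR_RGB2HSV)
m=((h[...,1]<60)&(h[...,2]>110)).astype(np.uint8)
n,l,st,ce=cv2.connectedComponentsWithStats(m)
for i in range(1,n):
    if st[i,4]>1500:print(st[i],ce[i].round(),cast(a,[ce[i]],60).round())
x,y=613,-54
print(proj(a,[(x,y,60),(x-32,y,60),(x+32,y,60),(x,y-32,60),(x,y+32,60)]).round().tolist())
E
```

```text
t 11.45 p [611.5 -61.2  51.5] jaw yaw 8.8 down err 0.18 x [ 0.15 -0.99  0.  ] z [ 0.99  0.15 -0.  ] F [-0.17 -0.36 -0.31] w 85.2 q [-0.22  0.57 -0.11  0.9  -0.    1.2 ]
 level rotvec deg [ 0.17 -0.    0.06]
(613, -54, -25, 9) tool shift m [-0.007   0.0765  0.0028] n rows@36 3.0
   turn world deg 0.2 (about tool y: -0.2 ) shift after turn [-0.007   0.0765  0.0028]
[   0    0  113   69 6887] [56. 31.] [[481.  38.  60.]]
[ 260    0  118   72 6431] [313.  29.] [[624.  60.  60.]]
[ 217  156   93  102 7293] [263. 208.] [[613. -49.  60.]]
[ 269  269   83   73 2884] [313. 306.] [[ 663. -122.   60.]]
[[262.0, 214.0], [215.0, 207.0], [308.0, 221.0], [255.0, 255.0], [270.0, 169.0]]
```

Emit:
send_rows(deltas=[[[0.1, 0, 0, -0.007, 0.005, 0.003, 0], [0, 0, 0, -0.002, 0.02, 0, 0], [0, 0, 0, 0, 0.022, 0, 0], [0, 0, 0, 0, 0.014, 0, 0], [0, 0, 0, 0, 0.006, 0, 0], [0, 0, 0, 0, 0, 0, 0]]])

```text
t: 12.0
position: [614.9, -54.2, -16.5]
tcp_rot: [0.536, -0.536, 0.46, -0.463]
ft_force: [-0.6, 0.8, 0.3]
width: 85.3
```

```bash
python3 go.py "[(613,-54,-25,9)]"
```

```text
t 12.0 p [614.9 -54.2 -16.5] jaw yaw 8.5 down err 0.22 x [ 0.15 -0.99  0.  ] z [0.99 0.15 0.  ] F [-0.64  0.77  0.27] w 85.3 q [-0.21  0.64 -0.18  0.75 -0.    1.22]
 level rotvec deg [-0.17 -0.    0.14]
(613, -54, -25, 9) tool shift m [-0.0006  0.0084 -0.0019] n rows@36 1.0
   turn world deg 0.5 (about tool y: -0.5 ) shift after turn [-0.0006  0.0084 -0.0019]
```

Good. I lower about 6 mm more, close, lift and weigh.

Emit:
send_rows(deltas=[[[-0.1, 0, 0.1, 0, 0.006, -0.002, 0], [0, 0, 0, 0, 0.004, 0, 0], [0, 0, 0, 0, 0, 0, 255], [0, 0, 0, 0, 0, 0, 255], [0, 0, 0, 0, 0, 0, 255], [0, 0, 0, 0, 0, 0, 255], [0, 0, 0, 0, 0, 0, 255], [0, 0, 0, 0, 0, 0, 255]]])

```text
t: 12.67
position: [613.9, -54.9, -24.9]
tcp_rot: [0.536, -0.535, 0.461, -0.463]
ft_force: [0.1, 0.2, -4.7]
width: 60.8
```

Emit:
send_rows(deltas=[[[0, 0, 0, 0, -0.015, 0, 255], [0, 0, 0, 0, -0.03, 0, 255], [0, 0, 0, 0, -0.03, 0, 255], [0, 0, 0, 0, -0.02, 0, 255], [0, 0, 0, 0, 0, 0, 255], [0, 0, 0, 0, 0, 0, 255], [0, 0, 0, 0, 0, 0, 255], [0, 0, 0, 0, 0, 0, 255]]])

```text
t: 13.33
position: [609.8, -53.9, 68.4]
tcp_rot: [-0.535, 0.537, -0.463, 0.46]
ft_force: [-0.3, 0.4, -4.1]
width: 60.6
```

```bash
python3 go.py "[(538,-255,75,9),(505,331,75,0)]"
```

```text
t 13.33 p [609.8 -53.9  68.4] jaw yaw 8.5 down err 0.3 x [ 0.15 -0.99 -0.  ] z [ 0.99  0.15 -0.  ] F [-0.27  0.44 -4.13] w 60.6 q [-0.21  0.55 -0.09  0.93  0.    1.21]
 level rotvec deg [ 0.28 -0.   -0.11]
(538, -255, 75, 9) tool shift m [ 0.1882 -0.0064 -0.1007] n rows@36 6.0
   turn world deg 0.5 (about tool y: -0.5 ) shift after turn [ 0.1873 -0.0064 -0.1024]
(505, 331, 75, 0) tool shift m [-0.3962 -0.0056 -0.0467] n rows@36 12.0
   turn world deg -8.5 (about tool y: 8.5 ) shift after turn [-0.385  -0.0054 -0.1048]
```

4.1 N, so tin B is full too. It goes to the near slot of the long tray.

Emit:
send_rows(deltas=[[[0.2, 0, 0, 0.016, -0.004, -0.008, 255], [0, 0, 0, 0.03, -0.004, -0.016, 255], [0, 0, 0, 0.03, -0.004, -0.016, 255], [0, 0, 0, 0.03, -0.004, -0.016, 255], [0, 0, 0, 0.03, -0.004, -0.016, 255], [0, 0, 0, 0.024, -0.002, -0.014, 255], [0, 0, 0, 0.01, 0, -0.006, 255], [0, 0, 0, 0, 0, 0, 255], [0, 0, 0, 0, 0, 0, 255], [0, 0, 0, 0, 0, 0, 255]]])

```text
t: 14.17
position: [533.5, -237.9, 74.7]
tcp_rot: [-0.535, 0.538, -0.469, 0.452]
ft_force: [-0.1, -0.3, -5.4]
width: 60.6
```

```bash
python3 go.py "[(538,-255,-16,9)]"
```

```text
t 14.17 p [ 533.5 -237.9   74.7] jaw yaw 8.7 down err 1.39 x [ 0.15 -0.99 -0.01] z [ 0.99  0.15 -0.02] F [-0.12 -0.33 -5.39] w 60.6 q [-0.54  0.51 -0.14  0.94 -0.    0.88]
 level rotvec deg [ 1.1   0.   -0.86]
(538, -255, -16, 9) tool shift m [0.0189 0.0904 0.0036] n rows@36 3.0
   turn world deg 0.3 (about tool y: -0.3 ) shift after turn [0.0189 0.0904 0.0035]
```

Emit:
send_rows(deltas=[[[1.1, -0.3, -0.9, 0.01, 0.01, 0.002, 255], [0, 0, 0, 0.008, 0.015, 0.001, 255], [0, 0, 0, 0, 0.02, 0, 255], [0, 0, 0, 0, 0.015, 0, 255], [0, 0, 0, 0, 0.008, 0, 255], [0, 0, 0, 0, 0, 0, 255], [0, 0, 0, 0, 0, 0, 255]]])

```text
t: 14.75
position: [541.8, -246.2, 1.6]
tcp_rot: [0.541, -0.539, 0.457, -0.456]
ft_force: [0.2, -0.8, -5.0]
width: 60.9
```

```bash
python3 go.py "[(538,-255,-16,9)]"
```

```text
t 14.75 p [ 541.8 -246.2    1.6] jaw yaw 9.6 down err 0.17 x [ 0.17 -0.99 -0.  ] z [ 0.99  0.17 -0.  ] F [ 0.23 -0.83 -4.99] w 60.9 q [-0.55  0.59 -0.22  0.76  0.    0.85]
 level rotvec deg [ 0.   -0.   -0.17]
(538, -255, -16, 9) tool shift m [ 0.0081  0.0176 -0.0052] n rows@36 1.0
   turn world deg -0.6 (about tool y: 0.6 ) shift after turn [ 0.0082  0.0176 -0.0052]
```

Emit:
send_rows(deltas=[[[0, 0, 0, 0.007, 0, -0.005, 255], [0, 0, 0, 0, 0.006, 0, 255], [0, 0, 0, 0, 0.007, 0, 255], [0, 0, 0, 0, 0.005, 0, 255], [0, 0, 0, 0, 0.003, 0, 255], [0, 0, 0, 0, 0, 0, 255]]])

```text
t: 15.25
position: [540.5, -255.0, -17.0]
tcp_rot: [0.541, -0.539, 0.455, -0.457]
ft_force: [-0.9, 1.3, 1.3]
width: 61.2
```

```bash
python3 go.py "[(538,-255,-17,9)]"
```

```text
t 15.25 p [ 540.5 -255.   -17. ] jaw yaw 9.7 down err 0.25 x [ 0.17 -0.99  0.  ] z [0.99 0.17 0.  ] F [-0.9   1.34  1.27] w 61.2 q [-0.56  0.61 -0.24  0.72  0.    0.84]
 level rotvec deg [-0.25  0.    0.03]
(538, -255, -17, 9) tool shift m [-0.0005 -0.     -0.0024] n rows@36 1.0
   turn world deg -0.7 (about tool y: 0.7 ) shift after turn [-0.0004 -0.     -0.0024]
```

Contact felt. I'm releasing and going up, turning the jaw to 0 for the broad tray.

Emit:
send_rows(deltas=[[[0, 0, 0, 0, 0, 0, 0], [0, 0, 0, 0, 0, 0, 0], [0, 0, 0, 0, 0, 0, 0], [0, 0, 0, 0, 0, 0, 0], [0, 0, 0, 0, 0, 0, 0], [-0.2, 0, 0, 0, -0.02, 0, 0], [0, 0, 0, 0, -0.03, 0, 0], [0, 0, 0, 0, -0.03, 0, 0], [0, 5, 0, 0, 0, 0, 0], [0, 4.5, 0, 0, 0, 0, 0], [0, 0, 0, 0, 0, 0, 0]]])

```text
t: 16.17
position: [542.0, -256.2, 68.1]
tcp_rot: [-0.5, 0.499, -0.499, 0.503]
ft_force: [0.6, 0.6, -0.4]
width: 85.2
```

```bash
python3 go.py "[(454,53,60,0)]"
```

```text
t 16.17 p [ 542.  -256.2   68.1] jaw yaw -0.2 down err 0.3 x [-0. -1.  0.] z [ 1. -0.  0.] F [ 0.56  0.63 -0.41] w 85.2 q [-0.56  0.52 -0.15  0.9   0.    1.01]
 level rotvec deg [-0.26 -0.    0.15]
(454, 53, 60, 0) tool shift m [-0.3089  0.0068 -0.0891] n rows@36 9.0
   turn world deg 0.2 (about tool y: -0.2 ) shift after turn [-0.3093  0.0068 -0.088 ]
```

Emit:
send_rows(deltas=[[[-0.2, 0, 0.1, -0.02, -0.002, -0.006, 0], [0, 0, 0, -0.035, -0.002, -0.01, 0], [0, 0, 0, -0.035, -0.002, -0.01, 0], [0, 0, 0, -0.035, -0.002, -0.01, 0], [0, 0, 0, -0.035, -0.002, -0.01, 0], [0, 0, 0, -0.035, -0.002, -0.01, 0], [0, 0, 0, -0.035, -0.002, -0.01, 0], [0, 0, 0, -0.035, -0.002, -0.01, 0], [0, 0, 0, -0.026, 0, -0.008, 0], [0, 0, 0, -0.01, 0, -0.003, 0], [0, 0, 0, 0, 0, 0, 0], [0, 0, 0, 0, 0, 0, 0]]])

```text
t: 17.17
position: [447.8, 54.6, 80.9]
tcp_rot: [-0.506, 0.506, -0.493, 0.495]
ft_force: [0.2, -0.5, 0.4]
width: 85.3
```

```bash
python3 go.py "[(454,53,-25,0)]"; cat > wc.py <<'E'
from h import *
import sys
x,y=eval(sys.argv[1]);a=env.read_camera("wrist")
h=cv2.cvtColor(a["frame"],cv2.COLOR_RGB2HSV)
m=((h[...,1]<60)&(h[...,2]>110)).astype(np.uint8)
n,l,st,ce=cv2.connectedComponentsWithStats(m)
for i in range(1,n):
    if st[i,4]>1000:print(st[i],ce[i].round(),cast(a,[ce[i]],60).round())
print(proj(a,[(x,y,60),(x-32,y,60),(x+32,y,60),(x,y-32,60),(x,y+32,60)]).round().tolist())
E
python3 wc.py "454,53"
```

```text
t 17.17 p [447.8  54.6  80.9] jaw yaw 1.4 down err 0.17 x [ 0.03 -1.    0.  ] z [1.   0.03 0.  ] F [ 0.24 -0.53  0.37] w 85.3 q [-0.04  0.25 -0.53  0.79 -0.    1.51]
 level rotvec deg [-0.1  -0.    0.13]
(454, 53, -25, 0) tool shift m [0.0015 0.1059 0.006 ] n rows@36 3.0
   turn world deg -1.4 (about tool y: 1.4 ) shift after turn [0.0014 0.1059 0.006 ]
[ 252    0  178   33 4697] [347.  13.] [[502. 190.  60.]]
[ 441  141   71   84 4827] [479. 184.] [[618.  79.  60.]]
[ 225  172   80   76 4822] [265. 209.] [[453.  54.  60.]]
[[266.0, 211.0], [225.0, 210.0], [306.0, 212.0], [265.0, 247.0], [267.0, 171.0]]
```

Emit:
send_rows(deltas=[[[0, 1.4, 0.1, 0.001, 0.01, 0.006, 0], [0, 0, 0, 0, 0.02, 0, 0], [0, 0, 0, 0, 0.025, 0, 0], [0, 0, 0, 0, 0.018, 0, 0], [0, 0, 0, 0, 0.01, 0, 0], [0, 0, 0, 0, 0, 0, 0]]])

```text
t: 17.72
position: [461.0, 46.6, -7.9]
tcp_rot: [-0.498, 0.495, -0.501, 0.505]
ft_force: [-1.0, 0.1, -0.6]
width: 85.6
```

```bash
python3 go.py "[(454,53,-25,0)]"
```

```text
t 17.72 p [461.   46.6  -7.9] jaw yaw -0.7 down err 0.44 x [-0.01 -1.    0.  ] z [ 1.   -0.01  0.01] F [-1.04  0.08 -0.62] w 85.6 q [-0.06  0.4  -0.61  0.56 -0.    1.53]
 level rotvec deg [-0.43  0.    0.08]
(454, 53, -25, 0) tool shift m [-0.0063  0.017  -0.0072] n rows@36 1.0
   turn world deg 0.7 (about tool y: -0.7 ) shift after turn [-0.0064  0.017  -0.0071]
```

Emit:
send_rows(deltas=[[[-0.4, -0.6, 0.1, -0.004, 0, -0.004, 0], [0, 0, 0, -0.002, 0.006, -0.002, 0], [0, 0, 0, 0, 0.008, 0, 0], [0, 0, 0, 0, 0.002, 0, 0], [0, 0, 0, 0, 0, 0, 0]]])

```text
t: 18.13
position: [456.5, 50.8, -25.6]
tcp_rot: [-0.499, 0.498, -0.501, 0.502]
ft_force: [0.4, -0.3, 0.2]
width: 85.4
```

```bash
python3 go.py "[(454,53,-25,0)]"
```

```text
t 18.13 p [456.5  50.8 -25.6] jaw yaw -0.4 down err 0.04 x [-0.01 -1.   -0.  ] z [ 1.   -0.01  0.  ] F [ 0.4  -0.31  0.17] w 85.4 q [-0.05  0.43 -0.63  0.52  0.    1.53]
 level rotvec deg [-0.03 -0.   -0.01]
(454, 53, -25, 0) tool shift m [-0.0022 -0.0006 -0.0025] n rows@36 1.0
   turn world deg 0.4 (about tool y: -0.4 ) shift after turn [-0.0022 -0.0006 -0.0025]
```

Emit:
send_rows(deltas=[[[0, 0, 0, -0.002, 0, -0.002, 255], [0, 0, 0, 0, 0, 0, 255], [0, 0, 0, 0, 0, 0, 255], [0, 0, 0, 0, 0, 0, 255], [0, 0, 0, 0, 0, 0, 255], [0, 0, 0, 0, 0, 0, 255]]])

```text
t: 18.63
position: [455.3, 53.3, -24.1]
tcp_rot: [-0.499, 0.498, -0.501, 0.502]
ft_force: [-0.4, 0.2, -1.9]
width: 60.4
```

Emit:
send_rows(deltas=[[[0, 0, 0, 0, -0.015, 0, 255], [0, 0, 0, 0, -0.03, 0, 255], [0, 0, 0, 0, -0.03, 0, 255], [0, 0, 0, 0, -0.02, 0, 255], [0, 0, 0, 0, 0, 0, 255], [0, 0, 0, 0, 0, 0, 255], [0, 0, 0, 0, 0, 0, 255], [0, 0, 0, 0, 0, 0, 255]]])

```text
t: 19.3
position: [453.1, 53.4, 72.9]
tcp_rot: [0.499, -0.499, 0.501, -0.501]
ft_force: [-1.0, -0.1, -1.3]
width: 60.8
```

```bash
python3 go.py "[(505,331,75,0)]"
```

```text
t 19.3 p [453.1  53.4  72.9] jaw yaw -0.3 down err 0.01 x [-0.01 -1.   -0.  ] z [ 1.   -0.01 -0.  ] F [-0.96 -0.09 -1.25] w 60.8 q [-0.04  0.27 -0.52  0.77  0.    1.53]
 level rotvec deg [ 0.01 -0.   -0.01]
(505, 331, 75, 0) tool shift m [-0.2779 -0.0021  0.0504] n rows@36 8.0
   turn world deg 0.3 (about tool y: -0.3 ) shift after turn [-0.2776 -0.0021  0.0519]
```

1.3 N, so tin C is empty. It goes to the far slot of the broad tray.

Emit:
send_rows(deltas=[[[0, 0, 0, -0.02, -0.002, 0.004, 255], [0, 0, 0, -0.034, -0.002, 0.006, 255], [0, 0, 0, -0.034, -0.002, 0.006, 255], [0, 0, 0, -0.034, -0.002, 0.006, 255], [0, 0, 0, -0.034, -0.002, 0.006, 255], [0, 0, 0, -0.034, -0.002, 0.006, 255], [0, 0, 0, -0.034, -0.002, 0.006, 255], [0, 0, 0, -0.026, 0, 0.005, 255], [0, 0, 0, -0.01, 0, 0.003, 255], [0, 0, 0, 0, 0, 0, 255], [0, 0, 0, 0, 0, 0, 255], [0, 0, 0, 0, 0, 0, 255]]])

```text
t: 20.3
position: [495.0, 322.0, 68.5]
tcp_rot: [0.49, -0.506, 0.506, -0.498]
ft_force: [0.7, -0.7, 0.0]
width: 60.5
```

```bash
python3 go.py "[(505,331,-16,0)]"
```

```text
t 20.3 p [495.  322.   68.5] jaw yaw -0.5 down err 1.43 x [-0.01 -1.    0.01] z [ 1.   -0.01 -0.02] F [ 0.65 -0.7   0.  ] w 60.5 q [ 0.45  0.53 -0.13  0.94  0.    2.03]
 level rotvec deg [ 1.35 -0.    0.48]
(505, 331, -16, 0) tool shift m [-0.0098  0.0842  0.0119] n rows@36 3.0
   turn world deg 0.5 (about tool y: -0.5 ) shift after turn [-0.0097  0.0842  0.0119]
```

Emit:
send_rows(deltas=[[[1.3, -0.5, 0.5, -0.005, 0.01, 0.006, 255], [0, 0, 0, -0.003, 0.015, 0.003, 255], [0, 0, 0, 0, 0.02, 0, 255], [0, 0, 0, 0, 0.015, 0, 255], [0, 0, 0, 0, 0.005, 0, 255], [0, 0, 0, 0, 0, 0, 255], [0, 0, 0, 0, 0, 0, 255]]])

```text
t: 20.88
position: [502.3, 321.1, -0.2]
tcp_rot: [0.496, -0.5, 0.502, -0.502]
ft_force: [0.3, -0.6, -1.7]
width: 60.6
```

```bash
python3 go.py "[(505,331,-16,0)]"
```

```text
t 20.88 p [ 5.023e+02  3.211e+02 -2.000e-01] jaw yaw -0.5 down err 0.29 x [-0.01 -1.    0.  ] z [ 1.   -0.01 -0.  ] F [ 0.34 -0.57 -1.65] w 60.6 q [ 0.45  0.59 -0.22  0.76 -0.    2.03]
 level rotvec deg [ 0.24 -0.    0.16]
(505, 331, -16, 0) tool shift m [-0.01    0.0157  0.0026] n rows@36 1.0
   turn world deg 0.5 (about tool y: -0.5 ) shift after turn [-0.01    0.0157  0.0027]
```

Emit:
send_rows(deltas=[[[0.2, 0, 0.2, -0.008, 0, 0.002, 255], [0, 0, 0, 0, 0.006, 0, 255], [0, 0, 0, 0, 0.005, 0, 255], [0, 0, 0, 0, 0.004, 0, 255], [0, 0, 0, 0, 0.003, 0, 255], [0, 0, 0, 0, 0, 0, 255]]])

```text
t: 21.38
position: [506.8, 330.3, -16.7]
tcp_rot: [-0.5, 0.496, -0.502, 0.503]
ft_force: [0.1, 1.1, -0.8]
width: 60.5
```

```bash
python3 go.py "[(505,331,-16,0)]"
```

```text
t 21.38 p [506.8 330.3 -16.7] jaw yaw -0.5 down err 0.3 x [-0.01 -1.   -0.  ] z [ 1.   -0.01  0.  ] F [ 0.08  1.14 -0.76] w 60.5 q [ 0.46  0.62 -0.22  0.72  0.    2.04]
 level rotvec deg [-0.23  0.   -0.18]
(505, 331, -16, 0) tool shift m [-0.0007 -0.0007 -0.0018] n rows@36 1.0
   turn world deg 0.5 (about tool y: -0.5 ) shift after turn [-0.0007 -0.0007 -0.0018]
```

Emit:
send_rows(deltas=[[[0, 0, 0, 0, 0.002, 0, 255], [0, 0, 0, 0, 0, 0, 0], [0, 0, 0, 0, 0, 0, 0], [0, 0, 0, 0, 0, 0, 0], [0, 0, 0, 0, 0, 0, 0], [0, 0, 0, 0, 0, 0, 0], [0, 0, 0, 0, -0.02, 0, 0], [0, 0, 0, 0, -0.03, 0, 0], [0, 0, 0, 0, -0.03, 0, 0], [0, 0, 0, 0, 0, 0, 0], [0, 0, 0, 0, 0, 0, 0]]])

```text
t: 22.3
position: [505.7, 329.8, 65.2]
tcp_rot: [-0.499, 0.497, -0.502, 0.502]
ft_force: [-1.7, -0.0, 0.1]
width: 85.4
```

```bash
python3 go.py "[(620,78,60,0)]"
```

```text
t 22.3 p [505.7 329.8  65.2] jaw yaw -0.5 down err 0.2 x [-0.01 -1.   -0.  ] z [ 1.   -0.01  0.  ] F [-1.72 -0.    0.1 ] w 85.4 q [ 0.46  0.53 -0.14  0.9   0.    2.04]
 level rotvec deg [-0.15  0.   -0.13]
(620, 78, 60, 0) tool shift m [0.2508 0.005  0.1165] n rows@36 8.0
   turn world deg 0.5 (about tool y: -0.5 ) shift after turn [0.2518 0.0049 0.1143]
```

Emit:
send_rows(deltas=[[[-0.1, -0.5, -0.1, 0.018, -0.002, 0.008, 0], [0, 0, 0, 0.032, -0.002, 0.015, 0], [0, 0, 0, 0.032, -0.002, 0.015, 0], [0, 0, 0, 0.032, -0.002, 0.015, 0], [0, 0, 0, 0.032, -0.002, 0.015, 0], [0, 0, 0, 0.032, -0.002, 0.015, 0], [0, 0, 0, 0.032, -0.002, 0.015, 0], [0, 0, 0, 0.022, 0, 0.009, 0], [0, 0, 0, 0.01, 0, 0.003, 0], [0, 0, 0, 0, 0, 0, 0], [0, 0, 0, 0, 0, 0, 0], [0, 0, 0, 0, 0, 0, 0]]])

```text
t: 23.3
position: [616.1, 79.2, 69.7]
tcp_rot: [-0.499, 0.503, -0.501, 0.497]
ft_force: [0.3, 0.2, -0.4]
width: 85.1
```

```bash
python3 go.py "[(620,78,-25,0)]"; python3 wc.py "620,78"
```

```text
t 23.3 p [616.1  79.2  69.7] jaw yaw 0.3 down err 0.46 x [ 0. -1. -0.] z [ 1.    0.   -0.01] F [ 0.25  0.15 -0.44] w 85.1 q [ 0.01  0.57 -0.06  0.95  0.    1.58]
 level rotvec deg [ 0.45 -0.   -0.08]
(620, 78, -25, 0) tool shift m [0.0013 0.0947 0.0046] n rows@36 3.0
   turn world deg -0.3 (about tool y: 0.3 ) shift after turn [0.0013 0.0947 0.0046]
[   17     0   197    58 10081] [120.  28.] [[530. 203.  60.]]
[  430     0    82   300 17707] [477. 141.] [[767. 135.  60.]]
[ 227  160   85   95 6199] [268. 209.] [[624.  83.  60.]]
[[263.0, 215.0], [221.0, 215.0], [306.0, 216.0], [263.0, 253.0], [264.0, 174.0]]
```

Emit:
send_rows(deltas=[[[0.4, 0.3, -0.1, 0.001, 0, 0.006, 0], [0, 0, 0, 0, 0.012, 0, 0], [0, 0, 0, 0, 0.02, 0, 0], [0, 0, 0, 0, 0.025, 0, 0], [0, 0, 0, 0, 0.015, 0, 0], [0, 0, 0, 0, 0.006, 0, 0], [0, 0, 0, 0, 0, 0, 0]]])

```text
t: 23.93
position: [623.5, 88.0, -9.2]
tcp_rot: [0.504, -0.501, 0.496, -0.499]
ft_force: [-0.3, -1.4, -0.5]
width: 85.3
```

```bash
python3 go.py "[(624,77,-25,0)]"
```

```text
t 23.93 p [623.5  88.   -9.2] jaw yaw 0.6 down err 0.32 x [ 0.01 -1.   -0.  ] z [1.   0.01 0.01] F [-0.29 -1.41 -0.5 ] w 85.3 q [ 0.02  0.65 -0.14  0.78  0.    1.59]
 level rotvec deg [-0.32  0.   -0.03]
(624, 77, -25, 0) tool shift m [0.011  0.0158 0.0003] n rows@36 1.0
   turn world deg -0.6 (about tool y: 0.6 ) shift after turn [0.011  0.0158 0.0004]
```

Emit:
send_rows(deltas=[[[-0.3, 0.6, 0, 0.008, 0, 0.001, 0], [0, 0, 0, 0.002, 0.006, 0, 0], [0, 0, 0, 0, 0.008, 0, 0], [0, 0, 0, 0, 0.002, 0, 0], [0, 0, 0, 0, 0, 0, 0]]])

```text
t: 24.35
position: [627.1, 78.3, -23.4]
tcp_rot: [0.501, -0.499, 0.499, -0.501]
ft_force: [0.1, 0.0, 0.8]
width: 85.6
```

```bash
python3 go.py "[(624,77,-25,0)]"
```

```text
t 24.35 p [627.1  78.3 -23.4] jaw yaw -0.0 down err 0.26 x [-0. -1. -0.] z [ 1. -0.  0.] F [0.14 0.04 0.83] w 85.6 q [ 0.01  0.67 -0.14  0.75  0.    1.58]
 level rotvec deg [-0.25 -0.   -0.03]
(624, 77, -25, 0) tool shift m [ 0.0013  0.0016 -0.0031] n rows@36 1.0
   turn world deg 0.0 (about tool y: -0.0 ) shift after turn [ 0.0013  0.0016 -0.0031]
```

Emit:
send_rows(deltas=[[[-0.2, 0, 0, 0, 0.002, -0.003, 255], [0, 0, 0, 0, 0, 0, 255], [0, 0, 0, 0, 0, 0, 255], [0, 0, 0, 0, 0, 0, 255], [0, 0, 0, 0, 0, 0, 255], [0, 0, 0, 0, 0, 0, 255]]])

```text
t: 24.85
position: [624.4, 78.2, -24.4]
tcp_rot: [-0.5, 0.499, -0.5, 0.501]
ft_force: [-0.6, 0.7, -1.3]
width: 61.9
```

Emit:
send_rows(deltas=[[[0, 0, 0, 0, -0.015, 0, 255], [0, 0, 0, 0, -0.03, 0, 255], [0, 0, 0, 0, -0.03, 0, 255], [0, 0, 0, 0, -0.02, 0, 255], [0, 0, 0, 0, 0, 0, 255], [0, 0, 0, 0, 0, 0, 255], [0, 0, 0, 0, 0, 0, 255], [0, 0, 0, 0, 0, 0, 255]]])

```text
t: 25.52
position: [621.2, 78.2, 70.6]
tcp_rot: [0.499, -0.501, 0.501, -0.499]
ft_force: [0.1, 0.9, -0.9]
width: 62.1
```

```bash
python3 go.py "[(505,241,75,0)]"
```

```text
t 25.52 p [621.2  78.2  70.6] jaw yaw -0.0 down err 0.25 x [-0. -1. -0.] z [ 1. -0. -0.] F [ 0.1   0.94 -0.9 ] w 62.1 q [ 0.01  0.57 -0.05  0.96  0.    1.58]
 level rotvec deg [ 0.25  0.   -0.03]
(505, 241, 75, 0) tool shift m [-0.1627 -0.0038 -0.1163] n rows@36 6.0
   turn world deg 0.0 (about tool y: -0.0 ) shift after turn [-0.1628 -0.0038 -0.1162]
```

0.9 N, so tin A is empty, as expected. It goes to the near slot of the broad tray.

Emit:
send_rows(deltas=[[[0.2, 0, 0, -0.013, -0.003, -0.009, 255], [0, 0, 0, -0.027, -0.003, -0.019, 255], [0, 0, 0, -0.027, -0.003, -0.019, 255], [0, 0, 0, -0.027, -0.003, -0.019, 255], [0, 0, 0, -0.027, -0.003, -0.019, 255], [0, 0, 0, -0.02, -0.002, -0.014, 255], [0, 0, 0, -0.01, 0, -0.007, 255], [0, 0, 0, 0, 0, 0, 255], [0, 0, 0, 0, 0, 0, 255], [0, 0, 0, 0, 0, 0, 255]]])

```text
t: 26.35
position: [504.6, 231.5, 75.6]
tcp_rot: [-0.493, 0.505, -0.504, 0.497]
ft_force: [-0.5, 0.7, -1.4]
width: 61.8
```

```bash
python3 go.py "[(505,241,-16,0)]"
```

```text
t 26.35 p [504.6 231.5  75.6] jaw yaw -0.2 down err 1.07 x [-0. -1.  0.] z [ 1.   -0.   -0.02] F [-0.5   0.66 -1.36] w 61.8 q [ 0.3   0.45 -0.23  0.9   0.    1.87]
 level rotvec deg [ 1.04 -0.    0.24]
(505, 241, -16, 0) tool shift m [-0.0099  0.0915  0.002 ] n rows@36 3.0
   turn world deg 0.2 (about tool y: -0.2 ) shift after turn [-0.0099  0.0915  0.0021]
```

Emit:
send_rows(deltas=[[[1.0, 0, 0.2, -0.005, 0.01, 0.001, 255], [0, 0, 0, -0.003, 0.015, 0, 255], [0, 0, 0, 0, 0.02, 0, 255], [0, 0, 0, 0, 0.018, 0, 255], [0, 0, 0, 0, 0.008, 0, 255], [0, 0, 0, 0, 0, 0, 255], [0, 0, 0, 0, 0, 0, 255]]])

```text
t: 26.93
position: [511.9, 232.4, 0.5]
tcp_rot: [-0.497, 0.497, -0.502, 0.505]
ft_force: [-0.5, -0.0, -1.7]
width: 62.0
```

```bash
python3 go.py "[(505,241,-16,0)]"
```

```text
t 26.93 p [5.119e+02 2.324e+02 5.000e-01] jaw yaw -0.8 down err 0.18 x [-0.01 -1.    0.  ] z [ 1.   -0.01  0.  ] F [-0.55 -0.   -1.72] w 62.0 q [ 0.3   0.54 -0.33  0.71 -0.    1.88]
 level rotvec deg [-0.13 -0.    0.13]
(505, 241, -16, 0) tool shift m [-0.0085  0.0165 -0.0071] n rows@36 1.0
   turn world deg 0.8 (about tool y: -0.8 ) shift after turn [-0.0086  0.0165 -0.0069]
```

Emit:
send_rows(deltas=[[[0, -0.5, 0, -0.006, 0, -0.006, 255], [0, 0, 0, 0, 0.006, 0, 255], [0, 0, 0, 0, 0.005, 0, 255], [0, 0, 0, 0, 0.004, 0, 255], [0, 0, 0, 0, 0.003, 0, 255], [0, 0, 0, 0, 0, 0, 255]]])

```text
t: 27.43
position: [508.3, 239.2, -16.1]
tcp_rot: [-0.5, 0.497, -0.499, 0.503]
ft_force: [0.5, 0.1, -0.4]
width: 61.5
```

```bash
python3 go.py "[(505,241,-17,0)]"
```

```text
t 27.43 p [508.3 239.2 -16.1] jaw yaw -0.3 down err 0.4 x [-0. -1.  0.] z [ 1.   -0.    0.01] F [ 0.48  0.15 -0.42] w 61.5 q [ 0.31  0.55 -0.35  0.66 -0.    1.89]
 level rotvec deg [-0.39  0.    0.05]
(505, 241, -17, 0) tool shift m [-0.0018  0.0009 -0.0034] n rows@36 1.0
   turn world deg 0.3 (about tool y: -0.3 ) shift after turn [-0.0018  0.0009 -0.0033]
```

Release, go well up, and move aside so the cameras see everything.

Emit:
send_rows(deltas=[[[-0.3, 0, 0, 0, 0.002, 0, 255], [0, 0, 0, 0, 0, 0, 0], [0, 0, 0, 0, 0, 0, 0], [0, 0, 0, 0, 0, 0, 0], [0, 0, 0, 0, 0, 0, 0], [0, 0, 0, 0, 0, 0, 0], [0, 0, 0, 0, -0.02, 0, 0], [0, 0, 0, 0, -0.03, 0, 0], [0, 0, 0, 0, -0.03, 0, 0], [0, 0, 0, 0, -0.03, 0, 0], [0, 0, 0, 0.03, -0.01, -0.015, 0], [0, 0, 0, 0.03, -0.01, -0.015, 0], [0, 0, 0, 0.03, 0, -0.015, 0], [0, 0, 0, 0.03, 0, -0.015, 0], [0, 0, 0, 0.03, 0, -0.015, 0], [0, 0, 0, 0.03, 0, -0.015, 0], [0, 0, 0, 0.02, 0, -0.01, 0], [0, 0, 0, 0, 0, 0, 0], [0, 0, 0, 0, 0, 0, 0]]])

```text
t: 29.02
position: [404.8, 33.2, 119.6]
tcp_rot: [-0.501, 0.498, -0.498, 0.503]
ft_force: [0.2, -0.4, 0.2]
width: 85.3
```

```bash
python3 go.py "[]"; python3 - <<'E'
from h import *
c=env.read_camera("top");np.save("pics/top9.npy",c,allow_pickle=True);b=env.read_camera("scene")
w=np.hstack([cv2.resize(c["frame"][110:310,90:410],(480,300)),cv2.resize(b["frame"],(400,300))[:,:320]])
cv2.imwrite("pics/end.png",w[...,::-1])
h=cv2.cvtColor(c["frame"],cv2.COLOR_RGB2HSV)
for nm,(cx,cy),yaw,sl in(("long",(545,-300),9,[(554,-349),(540,-255)]),("broad",(505,286),0,[(506,330),(508,240)])):
    for s in sl:
        d=np.array(s)-[cx,cy];r=np.radians(yaw);e=np.array([np.cos(r),np.sin(r)])
        print(nm,s,"local",round(d@e,1),round(-d[0]*e[1]+d[1]*e[0],1),"px lid",proj(c,[(*s,68)]).round(1))
E
```

```text
t 29.02 p [404.8  33.2 119.6] jaw yaw -0.1 down err 0.45 x [-0. -1.  0.] z [ 1.   -0.    0.01] F [ 0.17 -0.37  0.19] w 85.3 q [-0.1   0.12 -0.58  0.86 -0.    1.47]
 level rotvec deg [-0.44 -0.    0.08]
long (554, -349) local 1.2 -49.8 px lid [[377.2 197.5]]
long (540, -255) local 2.1 45.2 px lid [[344.2 202.6]]
broad (506, 330) local 1.0 44.0 px lid [[141.3 215.8]]
broad (508, 240) local 3.0 -46.0 px lid [[172.6 214.9]]
```

View pics/end.png

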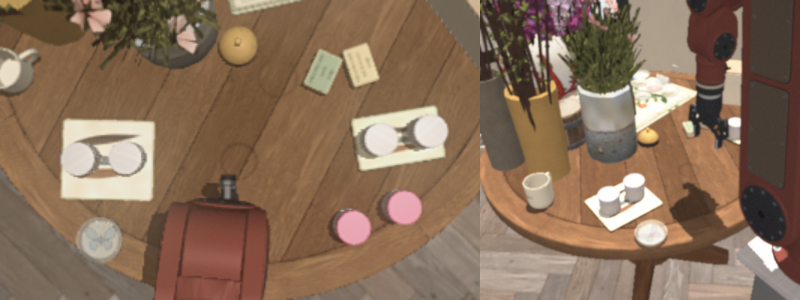

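The end view shows all four tins upright on their trays. The lids are at about (343,203) and (377,198) on the long tray and (143,216) and (174,215) on the broad tray, within 2 px of prediction. The bell and soaps have not moved, and the arm is clear.

```bash
python3 -c "
from plant import env
print(env.close_job())"
```

```text
the job is handed in; nothing more can be done
None
```

I weighed all four tins and stood them on their trays. I handed the job in at about 29 s of the 72 s allowed; no verdict is reported.

| Tin (start position, mm) | Lift force | Result | Final place, from the tray's centre |
|---|---|---|---|
| (448, -86) | about 5.0 N | full | long tray, y ≈ -50 mm |
| (613, -54) | about 4.1 N | full | long tray, y ≈ +45 mm |
| (454, 53) | about 1.3 N | empty | broad tray, y ≈ +44 mm |
| (622, 77) | about 0.9 N | empty | broad tray, y ≈ -46 mm |

**Last checks:** The final top and scene pictures show all four tins upright and wholly on their trays. Their lids sit within about 2 px of where the release points predict. Each is within 3 mm of the tray's centre line, inside the limits. The bell and soaps look unmoved, the gripper is empty and the arm is clear.

**What disagreed:**
- **Missed first grasp:** The fingers shut lightly on top of the first tin's lid. The real fingertips end about 37 mm above the reported TCP. I corrected for this, and that tin did not tip or shift.
- **Force noise:** The readings vary by about ±1 N; one gave 0 N while the tin at (454, 53) was in the air. The gap between full and empty tins is still clear.

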